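Take the cutlery caddy off its safety hook

ROBOT

A 7-joint arm with a two-finger parallel gripper is mounted at the origin on the work surface. World frame = base frame: x ahead of the robot, y to its left, z up, the work surface at z = 0. Lengths are in m, angles in rad, forces in N, time in s.
With the tool pointing down it reaches from about 0.425 to 0.875 m from the base axis. Payload 4.7 kg.
Tool frame: the origin (TCP) lies at the very end of the fingers, on their centre line; the grasp point (between the pads) lies 19 mm behind it; z points along the fingers, y is the line along which they close (so a half turn about z gives the same grasp; the last joint's range is limited). The gripper opens to 87 mm and grips with 3 to 60 N. Pads are 19 mm wide; open, the fingers measure 117 mm over their backs; the gripper's body (75 mm by 190 mm) begins 51 mm behind the grasp point.
Start: joints at [1.154, 0.321, -0.07, 1.45, 0.023, 1.371, -0.057], TCP at [0.271, -0.591, 0.223] pointing down, gripper open.
Joint ranges: [-2.86, 2.86], [-0.3, 2.09], [-1.38, 1.24], [0.06, 2.45], [-1.56, 4.7], [0.09, 2.05], [-2.69, 2.69]. Speed limits (rad/s): [2.57, 2.57, 3.14, 3.14, 3.14, 3.14, 3.14].

INTERFACE

Orientations are given as a rotation vector (axis times angle).
In Python, from bench import ctrl, vision gives the robot as it stands.
- The arm moves only by the tool jog_arm, never from a script. Its argument "increments" is a list of rows, each an object of numbers: "tx", "ty", "tz": the shift along the tool's x, y, z in mm; "wx", "wy", "wz": the turn, a rotation vector about the tool's x, y, z in rad; "gripper": the opening, from 0 (shut) to 1 (fully open). In form: [{"tx": .., "ty": .., "tz": .., "wx": .., "wy": .., "wz": .., "gripper": ..}, ...]. A call has exactly 5 rows; each row is the pose to reach, as a shift and turn from the pose commanded when the call began, along the tool's axes at that moment; what a row does not reach only later rows make up. A row lasts 1/12 s, in which the tool goes at most 41.7 mm and 7.16 degrees, less where a joint would pass 70% of its speed; a pose out of reach is approached as far as the arm can. A call with a gripper value outside its range is refused whole. The fingers move at their own pace and stop on an object; "grip_force" is the grip in N (left out, the last holds). Time passes only in rows, so rows that repeat a pose let the fingers close, or fill a call up. It gives the time, the measured TCP pose, the force, the opening and the grip force at its end, in the units of the state.
- ctrl.get_state(): the state, without advancing time (a new reading comes with each control period).
- vision.get_image(name): name is "side" or "top"; returns a dict with "color" (400x640x3 uint8, blue, green, red), "fx", "fy", "cx", "cy" (pixels), "k1" (the pictures are not rectified: a ray, as slopes to the right and down, at radius r is drawn at 1 + k1 r^2 times it, then the intrinsics apply), "extrinsics" (4x4, takes a point from world to camera coordinates). Camera axes: x right, y down, z forward; pixel columns grow to the right and rows downward; lengths in m; the calibration is good to about 2 mm. A picture is of the moment at which its call begins. There is no depth.
- ctrl.close_job(): hands the job in; it is judged then, once.
Trained networks look in the newest picture that a camera, given by its name, has taken for a name from the list of things; names that differ only in an ending like _2 or _b are one class to them, and where a whole thing is asked for, a point or a joint stands for the part that bears it (a point fixed in the world has none). Each returns a list of dicts, best first, with "conf" (0 to 1); they miss things now and then, are a little off and sometimes report something else, mostly with a low value. They report only what shows in the picture. A call takes as long as a camera call.
- vision.spot_in(camera, thing): "bbox" ([left, top, right, bottom] in pixels, round what is visible of it).
The state is a dict: "time": time; "joint_positions": joint angles; "qd": joint speeds; "joint_torque": joint torques, N m; "position": TCP position; "tool_rot": TCP orientation; "ft_force": force on the tool from outside, world axes, zero at the start; "torque": the same for the moment, N m; "grip_width": opening from 0.0 (shut) to 1.0 (fully open); "grip_force": force on a finger pad.
Only numpy, scipy, OpenCV 4.12 (cv2) and the standard library are available. Lean on these libraries where they do the work, as an engineer would, in place of code of your own. Each camera call takes 0.05 s, during which the arm holds its last target. There are 200 camera calls.

TASK

The serving line is opening: take the blue-handled cutlery caddy off its safety hook on the rack and stand it upright and flat inside the black tray. Take the caddy's weight by its handle, push it straight back until the handle has pressed the sprung latch fully open, keep it pressed while you lift the pin up out of the hook, then bring the caddy forward off the hook. Work gently, never forcing the hook or banging the caddy down, leave the red-handled caddy hanging with both latches shut, and leave everything else where it is.

Things in the scene. Friction and masses are not known exactly. Their poses are not given: they have to be found in the camera images.
- stand: Steel travel rack, fixed: foot 170 x 460 x 12 mm, two posts (y = +-210 mm) and a 20 mm rail along its y at height 256 mm, highest point 271 mm. Origin: on the table under the rail's middle. -x points to the front, where the caddies hang; +x is back; z up. Two arms run forward from the rail at y = +95 and -95 mm, each ending 90 mm in front of it in an upturned J hook of 10 mm round bar.
- hook_left (a point): Seat of the hook at y = +95 mm: nominal centre of a 7 mm pin lying in it (true to 3 mm; axes as the stand). Nose: inner face 6 mm in front of the seat, top 23.5 mm above it. Hook's underside 14 mm below the seat, its bottom nearly level. Shank 29 mm behind, arm 51 mm above. Brass latch 40 mm long, hinged 24 to 30 mm behind and 46.5 mm above, sloping forward and down over the pin to the nose.
- hook_right (a point): The same for the hook at y = -95 mm. Either caddy may hang on either hook. On both, a 26 mm wide brass thumb bar across the latch sits 1 to 9 mm behind the middle of the caddy's handle: pushing the caddy straight back presses it, 4 to 9 N until open, with the rubbing; more if the caddy's weight drags on the hook, so take the weight first by raising it about 4 mm (not over 6).
- latch_left (a joint): Angle (rad) of hook_left's latch: 0 shut, 0.68 open at its solid stop. It swings only inward (back) and springs shut; a pin lifted without opening it jams under it. Its hinge is set by hand, so the stop comes after 10 to 18 mm of push and must be felt: the force rises steeply past 10 N. The pin comes up freely only with the latch held against the stop or within 1 mm of push of it.
- latch_right (a joint): The same for hook_right's latch. Holding the latch on its stop with 10 to 13 N is plenty; over 18 N on the hook is forcing it.
- caddy_blue: Loose steel caddy with a blue handle, about 0.28 kg: an open box 90 (x) x 130 (y) x 95 mm high with one divider and a fixed overhead handle. Origin: centre of its underside; axes as the stand's while it hangs, z up. Overall height 208 mm.
- caddy_blue_pin (a point): Centre of the 7 mm steel pin that hangs in the hook, 165 mm above the caddy's underside, lying along the caddy's y across the 18 mm gap in the handle. A tie bar closes the gap 52 mm below the pin, so the pin must be 27 to 36 mm above the seat while the caddy comes forward over the nose.
- caddy_blue_handle (a point): Middle of the handle, 30 mm above the pin. The two blue grips, 14 mm thick (along x) and 18 mm high, run along the caddy's y from 13 to 59 mm either side of this point; either is gripped from above, across x, about 31 mm from the middle. They are off the middle, so the caddy needs a firm grip and unhurried moves or it sags.
- caddy_red: The same caddy with a red handle; it stays on its hook.
- tray: Black tray, fixed, 260 (x) x 220 (y) mm outside, 18 mm high, walls 5 mm. Origin: centre of its underside.
- tray_in (a point): Centre of the tray's inner floor, 5 mm above the table.
- cups: Stack of three white paper cups, 83 mm wide, 113 mm high, light. Origin: centre of its underside.
- sauce: Yellow sauce bottle, 54 mm wide, 170 mm high. Origin: centre of its underside.
- jar: Amber glass jar, 70 mm wide, 100 mm high. Origin: centre of its underside.
- spoon: Black serving spoon lying flat, 260 mm long. Origin: on the table under its middle.
- bowl: White bowl, 120 mm wide, 55 mm high. Origin: centre of its underside.

How it is judged:
On the way, in this order (a step that is already met when the one before it is completed fails the run):
1. a latch is pressed open with the blue caddy still in its hook (value of joint any of latch_left, latch_right above 0.45 rad and (distance between caddy_blue_pin and hook_left below 0.025 m or distance between caddy_blue_pin and hook_right below 0.025 m)), for 0.1 s.
2. the blue caddy is off the hooks and both latches have shut again (distance between caddy_blue_pin and hook_left above 0.04 m and distance between caddy_blue_pin and hook_right above 0.04 m and value of joint each of latch_left, latch_right below 0.08 rad), for 0.2 s.
At the end, for the whole second after the job is handed in: The blue-handled caddy stands flat and upright (within 3 degrees) on the tray's floor, inside its rim (middle within 90 mm of the tray's middle), released and still; the red-handled caddy hangs on its hook and both latches are shut (horizontal distance between caddy_blue and tray_in below 0.09 m and z of caddy_blue in the frame of tray_in below 0.006 m and angle between caddy_blue's own z axis and vertical below 0.05 rad and linear speed of caddy_blue below 0.03 m/s and (distance between caddy_red and hook_left below 0.19 m or distance between caddy_red and hook_right below 0.19 m) and value of joint each of latch_left, latch_right below 0.08 rad); the robot touches nothing.
It fails at once if the hook or its latch is forced: the blue caddy presses on the rack with more than 18 N (contact force between caddy_blue and stand above 18 N).
It fails at once if the robot presses on the rack with more than 18 N (contact force between any of the fingers, the arm and stand above 18 N).
It fails at once if the blue caddy is banged down or dropped: it meets the tray faster than 0.35 m/s (contact force between caddy_blue and tray above 0.5 N and linear speed of caddy_blue above 0.35 m/s).
It fails at once if the red-handled caddy is knocked about (moved more than 40 mm) (distance of caddy_red from where it was at the start of the episode above 0.04 m).
It fails at once if another thing on the table is moved by more than 30 mm (distance of any of cups, sauce, jar, spoon, bowl from where it was at the start of the episode above 0.03 m).
It also fails if it takes over 67 s, if anything falls off the work surface, if the arm or the gripper's body presses on something with over 40 N, if the wrist force passes 120 N, or if a joint passes its speed limit or range.

## Working session

There is one attempt and no reset: what is moved stays moved. The work goes in short steps, Python scripts to look and compute and a tool call to move; the robot and the scene stay as the last step left them, time stands still between calls to the robot, and variables do not carry over. Pictures are saved under pics/ and viewed, at most 10 in all, crops included, and the job is handed in when it is done.

Besides the shell and the picture viewer there is one more tool, called after "Emit:" as name([rows], argument=value, ...), one row to a line, values as JSON. jog_arm: Moves the arm, as the interface text tells. Its arguments: {"type":"object","properties":{"increments":{"type":"array"},"grip_force":{"type":"number"}},"required":["increments"]}

```bash
ls; mkdir -p pics; cat > h.py <<'E'
import numpy as np, cv2
from bench import ctrl, vision
from scipy.spatial.transform import Rotation as R
E
python3 - <<'E'
from h import *
print(ctrl.get_state())
for n in("side","top"):
    d=vision.get_image(n); cv2.imwrite(f"pics/{n}0.png",d["color"])
    np.savez(f"{n}0.npz",**{k:np.array(v) for k,v in d.items()})
    print(n,[d[k] for k in("fx","fy","cx","cy","k1")],np.round(d["extrinsics"],4).tolist())
    for t in["stand","caddy_blue","caddy_red","caddy_blue_handle","tray","cups","sauce","jar","spoon","bowl"]:
        print(t,[(np.round(b["bbox"]).tolist(),round(b["conf"],2)) for b in vision.spot_in(n,t)[:2]])
E
```

```text
pics
{'time': 0.0, 'joint_positions': array([ 1.15412772,  0.32182183, -0.07012866,  1.45166875,  0.02259827,
        1.37076696, -0.05691706]), 'qd': array([-0.00143112, -0.00088391,  0.00020072,  0.00047515, -0.00082019,
        0.00017446,  0.00134931]), 'joint_torque': array([-8.53882921e-04, -4.91287744e+01, -4.04283777e-01, -3.12528419e+01,
       -6.40770094e-02,  4.37431899e-02,  1.55858829e-04]), 'position': array([ 0.27117454, -0.59013618,  0.22146573]), 'tool_rot': array([-3.06721287e+00, -6.71126240e-01,  7.53404715e-04]), 'ft_force': array([ 0.27397907,  0.42443309, -0.08681124]), 'torque': array([ 0.03049006, -0.04871615,  0.02100166]), 'grip_force': 0.0, 'grip_width': 0.9984445721748333}
side [374.03760640398133, 374.03760640398133, 317.8183069680588, 206.06268306751218, -0.054937467797934084] [[-0.9933, -0.1148, 0.0143, 0.4515], [-0.0981, 0.7709, -0.6293, 0.1121], [0.0612, -0.6265, -0.777, 1.1028], [0.0, 0.0, 0.0, 1.0]]
stand [([164.0, 151.0, 284.0, 364.0], 0.92)]
caddy_blue [([256.0, 180.0, 303.0, 266.0], 0.67), ([166.0, 150.0, 281.0, 366.0], 0.37)]
caddy_red [([217.
[... 505 characters left out ...]
 -0.9994, 0.0339, 0.0249], [-0.9809, -0.007, -0.1946, 0.5088], [0.1948, -0.0332, -0.9803, 1.2442], [0.0, 0.0, 0.0, 1.0]]
stand [([194.0, 107.0, 355.0, 200.0], 0.6), ([174.0, 188.0, 213.0, 226.0], 0.56)]
caddy_blue [([280.0, 154.0, 326.0, 200.0], 0.7), ([285.0, 196.0, 303.0, 281.0], 0.37)]
caddy_red [([210.0, 142.0, 267.0, 187.0], 0.66)]
caddy_blue_handle [([275.0, 160.0, 328.0, 200.0], 0.61)]
tray [([386.0, 158.0, 460.0, 241.0], 0.71)]
cups [([360.0, 223.0, 389.0, 251.0], 0.59), ([387.0, 156.0, 459.0, 239.0], 0.28)]
sauce [([421.0, 259.0, 451.0, 274.0], 0.75), ([186.0, 231.0, 218.0, 256.0], 0.34)]
jar []
spoon [([285.0, 200.0, 304.0, 279.0], 0.68)]
bowl [([176.0, 188.0, 211.0, 225.0], 0.87)]
```

```bash
python3 - <<'E'
import cv2
a=cv2.imread("pics/side0.png")[140:350,155:375]; cv2.imwrite("pics/side0c.png",cv2.resize(a,None,fx=2.8,fy=2.8,interpolation=2))
a=cv2.imread("pics/top0.png")[95:290,170:470]; cv2.imwrite("pics/top0c.png",cv2.resize(a,None,fx=2.6,fy=2.6,interpolation=2))
E
```

```text
(no output)
```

View pics/side0c.png

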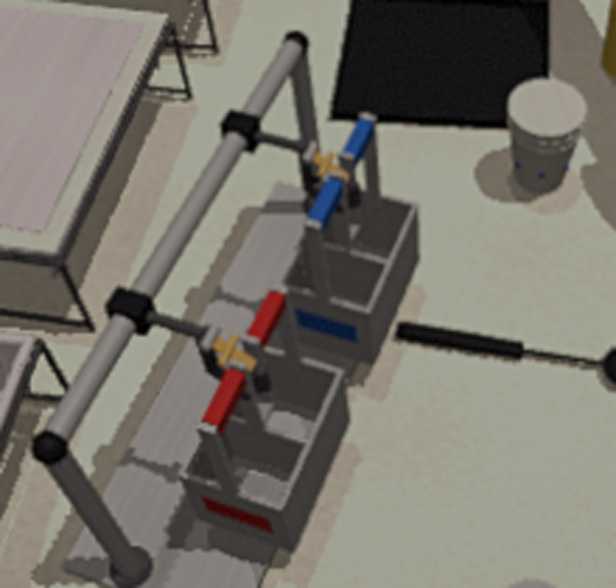

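View pics/top0c.png

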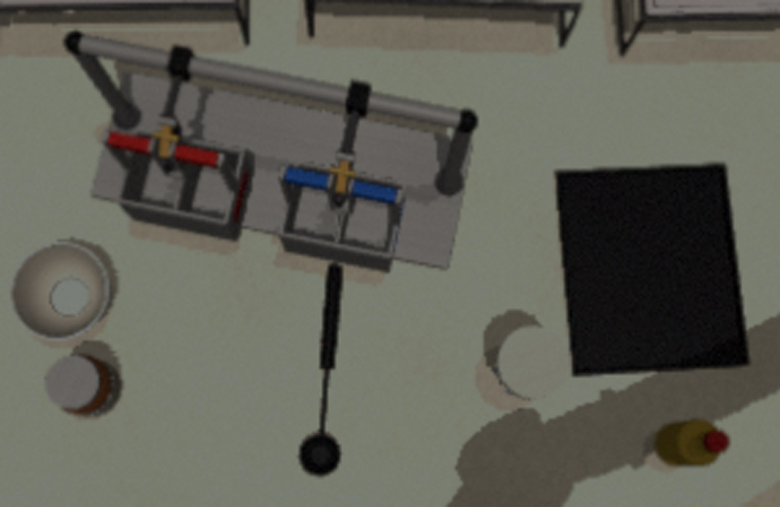

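Side crop: the blue caddy hangs on the far hook, its grips at about (320,205) and (357,140), with brass latches between the grips. Top crop: blue grips at about (307,177) and (374,190), tray corners (557,172), (725,165), (748,363), (575,375), rail ends (73,42) and (468,120). The cups stand close in front of the tray's left corner, and the spoon lies in front of the blue caddy.

```bash
cat >> h.py <<'E'
from scipy.optimize import least_squares
C={n:dict(np.load(f"{n}0.npz")) for n in("side","top")}
def proj(n,P):
    c=C[n];E=c["extrinsics"];q=np.atleast_2d(P)@E[:3,:3].T+E[:3,3];s=q[:,:2]/q[:,2:]
    s=s*(1+c["k1"]*(s**2).sum(1,keepdims=True));return s*[c["fx"],c["fy"]]+[c["cx"],c["cy"]]
def tri(a,b):
    f=lambda p:np.r_[proj("side",p)[0]-a,proj("top",p)[0]-b]
    r=least_squares(f,[.6,0,.1]);return r.x,np.abs(r.fun).max()
def onz(n,uv,z):
    r=least_squares(lambda p:proj(n,[p[0],p[1],z])[0]-uv,[.6,0]);return r.x
def blobs(img,col,mn=15):
    b,g,r=[img[...,i].astype(int) for i in range(3)]
    m=(b>1.5*r)&(b>1.3*g)&(b>50) if col=="blue" else (r>1.8*b)&(r>1.8*g)&(r>60)
    k,l,s,ce=cv2.connectedComponentsWithStats(m.astype(np.uint8))
    return [(ce[i],s[i]) for i in range(1,k) if s[i][4]>=mn]
E
python3 - <<'E'
from h import *
for col in("blue","red"):
  for n in C:
    print(col,n,[(np.round(c,1).tolist(),s.tolist()) for c,s in blobs(C[n]["color"],col)])
S=lambda x,y:np.array([x/2.8+155,y/2.8+140]);T=lambda x,y:np.array([x/2.6+170,y/2.6+95])
print("rail end far",tri(S(296,41),T(468,120))); print("rail near",tri(S(50,447),T(73,42)))
print("collar far",tri(S(241,131),T(358,97)),"near",tri(S(130,308),T(180,62)))
c=[onz("top",T(*p),.018) for p in[(557,172),(725,165),(748,363),(575,375)]];print("tray",np.round(c,3).tolist(),np.mean(c,0))
print("tray side corners",onz("side",S(332,115),.018),onz("side",S(548,127),.018))
print("cup top",onz("top",T(540,362),.113),"side",onz("side",S(545,105),.113))
print("sauce",onz("top",T(713,441),.17)); print("spoon handle",onz("top",T(335,265),.01))
E
```

```text
blue side [([613.0, 2.0], [609, 0, 10, 6, 35]), ([283.0, 189.2], [278, 182, 10, 16, 94]), ([271.0, 211.6], [265, 203, 12, 19, 126]), ([271.2, 256.0], [261, 251, 22, 11, 117])]
blue top [([287.6, 163.2], [279, 159, 17, 9, 96]), ([313.7, 168.5], [306, 165, 17, 8, 99])]
red side [([346.7, 59.8], [340, 55, 14, 9, 57]), ([383.8, 125.4], [381, 123, 7, 6, 28]), ([250.2, 252.6], [243, 244, 14, 20, 144]), ([234.9, 282.0], [227, 271, 16, 24, 185]), ([332.5, 371.3], [330, 365, 8, 12, 19]), ([347.9, 377.9], [339, 372, 19, 9, 43])]
red top [([219.3, 149.1], [211, 146, 17, 8, 84]), ([245.0, 154.3], [237, 151, 17, 8, 93]), ([445.8, 264.2], [442, 261, 8, 8, 45])]
rail end far (array([ 0.61108767, -0.03313646,  0.25351548]), np.float64(0.22999234177768813))
rail near (array([0.69279484, 0.38371986, 0.25627196]), np.float64(0.1707279108330937))
collar far (array([0.63447155, 0.08222157, 0.25357735]), np.float64(0.4078557823237361)) near (array([0.67125892, 0.26935754, 0.25778444]), np.float64(0.07879077124044898))
tray [[0.623, -0.169], [0.635, -0.387], [0.38, -0.402], [0.365, -0.184]] [ 0.50056255 -0.28536039]
tray side corners [ 0.61922871 -0.15819518] [ 0.36667209 -0.17156593]
cup top [ 0.37196144 -0.12559334] side [ 0.37436858 -0.11552433]
sauce [ 0.28120192 -0.30290167]
spoon handle [0.50189002 0.11169954]
```

```bash
python3 - <<'E'
from h import *
g={}
for k,a,b in[("bR",[283,189.2],[313.7,168.5]),("bL",[271,211.6],[287.6,163.2]),("rR",[250.2,252.6],[245,154.3]),("rL",[234.9,282],[219.3,149.1])]:
    g[k],e=tri(a,b);print(k,np.round(g[k],4),round(e,2))
for c in"br":
    m=(g[c+"R"]+g[c+"L"])/2;d=g[c+"L"]-g[c+"R"];print(c,m.round(4),np.linalg.norm(d).round(4),"yaw",np.degrees(np.arctan2(-d[0],d[1])))
a=np.radians(-11.1);X=np.array([np.cos(a),np.sin(a)]);Y=np.array([-np.sin(a),np.cos(a)])
mid=(np.array([.6111,-.0331])+[.6928,.3837])/2
print("mid",mid,"hookR",mid-.09*X-.095*Y,"hookL",mid-.09*X+.095*Y)
s=ctrl.get_state();Rm=R.from_rotvec(s["tool_rot"]).as_matrix();print(Rm.round(3))
E
```

```text
bR [0.5364 0.0652 0.2398] 0.37
bL [0.5517 0.1361 0.2385] 0.12
rR [0.5743 0.2523 0.2407] 0.45
rL [0.5894 0.3233 0.2391] 0.3
b [0.5441 0.1007 0.2392] 0.0726 yaw -12.142444704757413
r [0.5819 0.2878 0.2399] 0.0727 yaw -12.030361535586636
mid [0.65195 0.1753 ] hookR [0.54534407 0.09940417] hookL [0.58192325 0.28584978]
[[ 0.909  0.418  0.   ]
 [ 0.418 -0.909 -0.   ]
 [-0.     0.    -1.   ]]
```

Emit:
jog_arm([
  {"tx": 26, "ty": -24, "tz": -16},
  {"tx": 52, "ty": -49, "tz": -32},
  {"tx": 78, "ty": -73, "tz": -48},
  {"tx": 104, "ty": -98, "tz": -64},
  {"tx": 130, "ty": -122, "tz": -80},
], grip_force=50)

```text
validation failed for argument at $.in...
```

Emit:
jog_arm([
  {"tx": 26, "ty": -24},
  {"tx": 52, "ty": -49},
  {"tx": 78, "ty": -73},
  {"tx": 104, "ty": -98},
  {"tx": 130, "ty": -122},
])

```text
validation failed for argument at $.in...
```

Emit:
jog_arm([
  {"tx": 26, "ty": -24},
  {"tx": 52, "ty": -49},
  {"tx": 78, "ty": -73},
  {"tx": 104, "ty": -98},
  {"tx": 130, "ty": -122},
])

```text
validation failed for argument at $.in...
```

Emit:
jog_arm([
  {"tx": 26, "ty": -24, "wz": -0.12},
  {"tx": 52, "ty": -49, "wz": -0.24},
  {"tx": 78, "ty": -73, "wz": -0.36},
  {"tx": 104, "ty": -98, "wz": -0.48},
  {"tx": 129, "ty": -121, "wz": -0.6},
])

```text
validation failed for argument at $.in...
```

Emit:
jog_arm([
  {"wz": -0.12},
  {"wz": -0.24},
  {"wz": -0.34},
  {"wz": -0.34},
  {"wz": -0.34},
])

```text
validation failed for argument at $.in...
```

Emit:
jog_arm([
  {"tx": 26, "ty": -24, "tz": -16, "wx": 0, "wy": 0, "wz": 0, "gripper": 1},
  {"tx": 52, "ty": -49, "tz": -32, "wx": 0, "wy": 0, "wz": 0, "gripper": 1},
  {"tx": 78, "ty": -73, "tz": -48, "wx": 0, "wy": 0, "wz": 0, "gripper": 1},
  {"tx": 104, "ty": -98, "tz": -64, "wx": 0, "wy": 0, "wz": 0, "gripper": 1},
  {"tx": 130, "ty": -122, "tz": -80, "wx": 0, "wy": 0, "wz": 0, "gripper": 1},
], grip_force=50)

```text
time: 1.52
position: [0.339, -0.4237, 0.3034]
tool_rot: [3.069, 0.671, -0.0]
ft_force: [0.8, -0.7, 0.9]
grip_width: 1.002
grip_force: 0.0
```

Emit:
jog_arm([
  {"tx": 26, "ty": -24, "tz": 0, "wx": 0, "wy": 0, "wz": 0, "gripper": 1},
  {"tx": 52, "ty": -49, "tz": 0, "wx": 0, "wy": 0, "wz": 0, "gripper": 1},
  {"tx": 78, "ty": -73, "tz": 0, "wx": 0, "wy": 0, "wz": 0, "gripper": 1},
  {"tx": 104, "ty": -98, "tz": 0, "wx": 0, "wy": 0, "wz": 0, "gripper": 1},
  {"tx": 130, "ty": -122, "tz": 0, "wx": 0, "wy": 0, "wz": 0, "gripper": 1},
])

```text
time: 1.93
position: [0.4061, -0.2585, 0.3029]
tool_rot: [3.068, 0.671, 0.0]
ft_force: [0.8, 0.8, 0.8]
grip_width: 1.003
grip_force: 0.0
```

Emit:
jog_arm([
  {"tx": 26, "ty": -24, "tz": 0, "wx": 0, "wy": 0, "wz": 0, "gripper": 1},
  {"tx": 52, "ty": -49, "tz": 0, "wx": 0, "wy": 0, "wz": 0, "gripper": 1},
  {"tx": 78, "ty": -73, "tz": 0, "wx": 0, "wy": 0, "wz": 0, "gripper": 1},
  {"tx": 104, "ty": -98, "tz": 0, "wx": 0, "wy": 0, "wz": 0, "gripper": 1},
  {"tx": 130, "ty": -122, "tz": 0, "wx": 0, "wy": 0, "wz": 0, "gripper": 1},
])

```text
time: 2.35
position: [0.4732, -0.0934, 0.3029]
tool_rot: [3.068, 0.671, 0.001]
ft_force: [0.4, 0.4, 0.9]
grip_width: 1.001
grip_force: 0.0
```

Emit:
jog_arm([
  {"tx": 26, "ty": -24, "tz": 0, "wx": 0, "wy": 0, "wz": -0.12, "gripper": 1},
  {"tx": 52, "ty": -49, "tz": 0, "wx": 0, "wy": 0, "wz": -0.24, "gripper": 1},
  {"tx": 78, "ty": -73, "tz": 0, "wx": 0, "wy": 0, "wz": -0.36, "gripper": 1},
  {"tx": 104, "ty": -98, "tz": 0, "wx": 0, "wy": 0, "wz": -0.48, "gripper": 1},
  {"tx": 129, "ty": -121, "tz": 0, "wx": 0, "wy": 0, "wz": -0.6, "gripper": 1},
])

```text
time: 2.77
position: [0.54, 0.0707, 0.303]
tool_rot: [2.728, 1.557, 0.001]
ft_force: [-0.3, 0.3, -0.5]
grip_width: 0.999
grip_force: 0.0
```

Emit:
jog_arm([
  {"tx": 0, "ty": 0, "tz": 0, "wx": 0, "wy": 0, "wz": -0.12, "gripper": 1},
  {"tx": 0, "ty": 0, "tz": 0, "wx": 0, "wy": 0, "wz": -0.24, "gripper": 1},
  {"tx": 0, "ty": 0, "tz": 0, "wx": 0, "wy": 0, "wz": -0.34, "gripper": 1},
  {"tx": 0, "ty": 0, "tz": 0, "wx": 0, "wy": 0, "wz": -0.34, "gripper": 1},
  {"tx": 0, "ty": 0, "tz": 0, "wx": 0, "wy": 0, "wz": -0.34, "gripper": 1},
])

```text
time: 3.18
position: [0.5396, 0.0685, 0.3026]
tool_rot: [2.435, 1.985, -0.0]
ft_force: [0.4, -0.3, 0.5]
grip_width: 1.003
grip_force: 0.0
```

```bash
cat >> h.py <<'E'
def st():
    s=ctrl.get_state();Rm=R.from_rotvec(s["tool_rot"]).as_matrix()
    print("t",round(s["time"],2),"p",s["position"].round(4),"yaw_x",np.degrees(np.arctan2(Rm[1,0],Rm[0,0])).round(2),"z",Rm[:,2].round(3),"F",s["ft_force"].round(2),"gw",round(s["grip_width"],3),"gf",round(s["grip_force"],1));return s,Rm
E
python3 - <<'E'
from h import *
s,Rm=st()
print("delta tool mm",(Rm.T@(np.array([.5385,.0696,.217])-s["position"])*1000).round(1))
for n,(x0,x1,y0,y1) in dict(side=(200,360,120,290),top=(190,350,90,230)).items():
    a=vision.get_image(n)["color"][y0:y1,x0:x1];cv2.imwrite(f"pics/{n}1.png",cv2.resize(a,None,fx=3.4,fy=3.4,interpolation=2))
E
```

```text
t 3.18 p [0.5396 0.0685 0.3026] yaw_x 78.37 z [ 0. -0. -1.] F [ 0.42 -0.29  0.48] gw 1.003 gf 0.0
delta tool mm [ 0.8 -1.3 85.6]
```

View pics/side1.png

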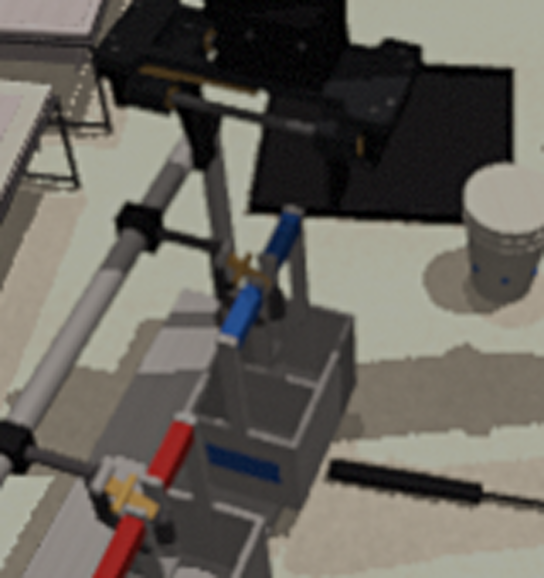

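The side view shows the open fingers straddling the far blue grip, tips at about (205,140) and (335,190), the grip at (283,235). The body lies clear above the rail.

Emit:
jog_arm([
  {"tx": 0, "ty": -1, "tz": 20, "wx": 0, "wy": 0, "wz": 0, "gripper": 1},
  {"tx": 0, "ty": -1, "tz": 40, "wx": 0, "wy": 0, "wz": 0, "gripper": 1},
  {"tx": 0, "ty": -1, "tz": 60, "wx": 0, "wy": 0, "wz": 0, "gripper": 1},
  {"tx": 0, "ty": -1, "tz": 76, "wx": 0, "wy": 0, "wz": 0, "gripper": 1},
  {"tx": 0, "ty": -1, "tz": 86, "wx": 0, "wy": 0, "wz": 0, "gripper": 1},
])

```text
time: 3.7
position: [0.5377, 0.0683, 0.2147]
tool_rot: [-2.433, -1.986, 0.003]
ft_force: [0.2, -0.1, 0.1]
grip_width: 1.003
grip_force: 0.0
```

Emit:
jog_arm([
  {"tx": 0, "ty": 0, "tz": 0, "wx": 0, "wy": 0, "wz": 0, "gripper": 0.6},
  {"tx": 0, "ty": 0, "tz": 0, "wx": 0, "wy": 0, "wz": 0, "gripper": 0.4},
  {"tx": 0, "ty": 0, "tz": 0, "wx": 0, "wy": 0, "wz": 0, "gripper": 0.35},
  {"tx": 0, "ty": 0, "tz": 0, "wx": 0, "wy": 0, "wz": 0, "gripper": 0.3},
  {"tx": 0, "ty": 0, "tz": 0, "wx": 0, "wy": 0, "wz": 0, "gripper": 0.28},
], grip_force=10)

```text
time: 4.12
position: [0.5393, 0.0689, 0.2176]
tool_rot: [2.431, 1.988, 0.002]
ft_force: [-0.2, -0.0, -0.2]
grip_width: 0.706
grip_force: 0.0
```

```bash
python3 - <<'E'
from h import *
st()
for n,(x0,x1,y0,y1) in dict(side=(230,320,150,250),top=(250,350,110,210)).items():
    a=vision.get_image(n)["color"][y0:y1,x0:x1];cv2.imwrite(f"pics/{n}2.png",cv2.resize(a,None,fx=5,fy=5,interpolation=2))
E
python3 -c "
import cv2,numpy as np
a=cv2.imread('pics/side2.png');b=cv2.imread('pics/top2.png');h=500
cv2.imwrite('pics/two2.png',cv2.resize(np.hstack([a,b[:a.shape[0]]]),(780,410)))"
```

```text
t 4.12 p [0.5393 0.0689 0.2176] yaw_x 78.53 z [ 0.002 -0.    -1.   ] F [-0.22 -0.02 -0.19] gw 0.706 gf 0.0
```

View pics/two2.png

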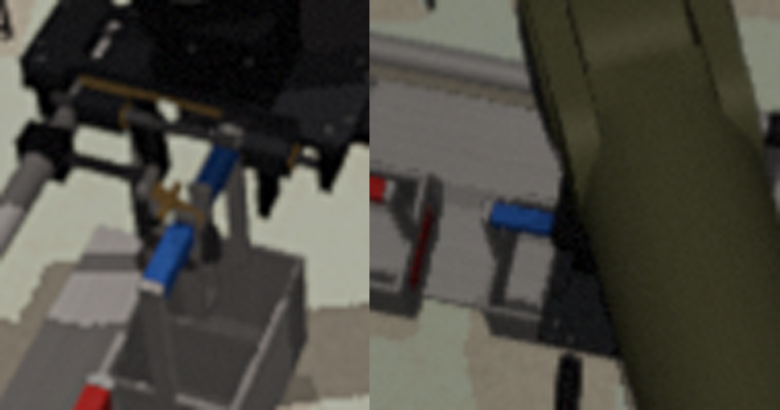

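Left half (side): the far grip at (215,170) lies between the front finger at (265,195) and the back finger at (150,165). Right half (top): the arm hides the gripper. Closing now.

Emit:
jog_arm([
  {"tx": 0, "ty": 0, "tz": 0, "wx": 0, "wy": 0, "wz": 0, "gripper": 0.4},
  {"tx": 0, "ty": 0, "tz": 0, "wx": 0, "wy": 0, "wz": 0, "gripper": 0.2},
  {"tx": 0, "ty": 0, "tz": 0, "wx": 0, "wy": 0, "wz": 0, "gripper": 0.1},
  {"tx": 0, "ty": 0, "tz": 0, "wx": 0, "wy": 0, "wz": 0, "gripper": 0.1},
  {"tx": 0, "ty": 0, "tz": 0, "wx": 0, "wy": 0, "wz": 0, "gripper": 0.1},
], grip_force=10)

```text
time: 4.63
position: [0.5386, 0.0688, 0.2165]
tool_rot: [-2.432, -1.989, 0.0]
ft_force: [-0.1, 0.5, -0.6]
grip_width: 0.233
grip_force: 0.0
```

Emit:
jog_arm([
  {"tx": 0, "ty": 0, "tz": 0, "wx": 0, "wy": 0, "wz": 0, "gripper": 0.1},
  {"tx": 0, "ty": 0, "tz": 0, "wx": 0, "wy": 0, "wz": 0, "gripper": 0.1},
  {"tx": 0, "ty": 0, "tz": 0, "wx": 0, "wy": 0, "wz": 0, "gripper": 0.1},
  {"tx": 0, "ty": 0, "tz": 0, "wx": 0, "wy": 0, "wz": 0, "gripper": 0.1},
  {"tx": 0, "ty": 0, "tz": 0, "wx": 0, "wy": 0, "wz": 0, "gripper": 0.1},
], grip_force=10)

```text
time: 5.05
position: [0.5384, 0.0688, 0.2164]
tool_rot: [-2.432, -1.989, 0.001]
ft_force: [-1.1, -0.4, 0.2]
grip_width: 0.158
grip_force: 10.0
```

Emit:
jog_arm([
  {"tx": 0, "ty": 0, "tz": 0, "wx": 0, "wy": 0, "wz": 0, "gripper": 0.05},
  {"tx": 0, "ty": 0, "tz": 0, "wx": 0, "wy": 0, "wz": 0, "gripper": 0},
  {"tx": 0, "ty": 0, "tz": 0, "wx": 0, "wy": 0, "wz": 0, "gripper": 0},
  {"tx": 0, "ty": 0, "tz": 0, "wx": 0, "wy": 0, "wz": 0, "gripper": 0},
  {"tx": 0, "ty": 0, "tz": 0, "wx": 0, "wy": 0, "wz": 0, "gripper": 0},
], grip_force=58)

```text
time: 5.47
position: [0.5385, 0.0688, 0.2165]
tool_rot: [-2.432, -1.989, 0.001]
ft_force: [-0.9, -0.1, -0.3]
grip_width: 0.151
grip_force: 58.0
```

Emit:
jog_arm([
  {"tx": 0, "ty": 0, "tz": -0.5, "wx": 0, "wy": 0, "wz": 0, "gripper": 0},
  {"tx": 0, "ty": 0, "tz": -1, "wx": 0, "wy": 0, "wz": 0, "gripper": 0},
  {"tx": 0, "ty": 0, "tz": -2, "wx": 0, "wy": 0, "wz": 0, "gripper": 0},
  {"tx": 0, "ty": 0, "tz": -3, "wx": 0, "wy": 0, "wz": 0, "gripper": 0},
  {"tx": 0, "ty": 0, "tz": -4, "wx": 0, "wy": 0, "wz": 0, "gripper": 0},
])

```text
time: 5.88
position: [0.5386, 0.0686, 0.2203]
tool_rot: [-2.432, -1.988, 0.001]
ft_force: [0.5, 0.4, -2.7]
grip_width: 0.154
grip_force: 58.0
```

Emit:
jog_arm([
  {"tx": 0, "ty": 0, "tz": 0, "wx": 0, "wy": 0, "wz": 0, "gripper": 0},
  {"tx": 0, "ty": 0, "tz": 0, "wx": 0, "wy": 0, "wz": 0, "gripper": 0},
  {"tx": 0, "ty": 0, "tz": 0, "wx": 0, "wy": 0, "wz": 0, "gripper": 0},
  {"tx": 0, "ty": 0, "tz": 0, "wx": 0, "wy": 0, "wz": 0, "gripper": 0},
  {"tx": 0, "ty": 0, "tz": 0, "wx": 0, "wy": 0, "wz": 0, "gripper": 0},
])

```text
time: 6.3
position: [0.5386, 0.0688, 0.2205]
tool_rot: [2.432, 1.989, -0.0]
ft_force: [0.8, 0.5, -3.5]
grip_width: 0.149
grip_force: 58.0
```

```bash
python3 -c "
from h import *
st();print(ctrl.get_state()['torque'])"
```

```text
t 6.3 p [0.5386 0.0688 0.2205] yaw_x 78.54 z [-0. -0. -1.] F [ 0.81  0.46 -3.55] gw 0.149 gf 58.0
[-0.13067213 -0.03087017 -0.03046306]
```

Emit:
jog_arm([
  {"tx": 0, "ty": 1.2, "tz": 0, "wx": 0, "wy": 0, "wz": 0, "gripper": 0},
  {"tx": 0, "ty": 2.4, "tz": 0, "wx": 0, "wy": 0, "wz": 0, "gripper": 0},
  {"tx": 0, "ty": 3.6, "tz": 0, "wx": 0, "wy": 0, "wz": 0, "gripper": 0},
  {"tx": 0, "ty": 4.8, "tz": 0, "wx": 0, "wy": 0, "wz": 0, "gripper": 0},
  {"tx": 0, "ty": 6, "tz": 0, "wx": 0, "wy": 0, "wz": 0, "gripper": 0},
])

```text
time: 6.72
position: [0.5429, 0.0678, 0.2198]
tool_rot: [-2.429, -1.988, 0.005]
ft_force: [-6.0, 0.6, -4.6]
grip_width: 0.153
grip_force: 58.0
```

Emit:
jog_arm([
  {"tx": 0, "ty": 0.8, "tz": 0, "wx": 0, "wy": 0, "wz": 0, "gripper": 0},
  {"tx": 0, "ty": 1.6, "tz": 0, "wx": 0, "wy": 0, "wz": 0, "gripper": 0},
  {"tx": 0, "ty": 2.4, "tz": 0, "wx": 0, "wy": 0, "wz": 0, "gripper": 0},
  {"tx": 0, "ty": 3, "tz": 0, "wx": 0, "wy": 0, "wz": 0, "gripper": 0},
  {"tx": 0, "ty": 3, "tz": 0, "wx": 0, "wy": 0, "wz": 0, "gripper": 0},
])

```text
time: 7.13
position: [0.5441, 0.0676, 0.2185]
tool_rot: [-2.426, -1.987, 0.01]
ft_force: [-7.1, 0.6, -7.5]
grip_width: 0.155
grip_force: 58.0
```

Emit:
jog_arm([
  {"tx": 0, "ty": 0.6, "tz": -0.4, "wx": 0, "wy": 0, "wz": 0, "gripper": 0},
  {"tx": 0, "ty": 1.2, "tz": -0.8, "wx": 0, "wy": 0, "wz": 0, "gripper": 0},
  {"tx": 0, "ty": 1.8, "tz": -1.2, "wx": 0, "wy": 0, "wz": 0, "gripper": 0},
  {"tx": 0, "ty": 2.4, "tz": -1.6, "wx": 0, "wy": 0, "wz": 0, "gripper": 0},
  {"tx": 0, "ty": 3, "tz": -1.6, "wx": 0, "wy": 0, "wz": 0, "gripper": 0},
])

```text
time: 7.55
position: [0.5449, 0.0674, 0.2188]
tool_rot: [-2.423, -1.986, 0.017]
ft_force: [-11.5, 1.9, -8.7]
grip_width: 0.151
grip_force: 58.1
```

```bash
python3 -c "
from h import *
st();print(ctrl.get_state()['torque'])"
```

```text
t 7.55 p [0.5449 0.0674 0.2188] yaw_x 78.7 z [-0.014 -0.    -1.   ] F [-11.46   1.93  -8.73] gw 0.151 gf 58.1
[0.07798376 2.27413679 0.28605904]
```

```bash
python3 - <<'E'
from h import *
a=vision.get_image("side")["color"][140:290,210:320];b=C["side"]["color"][140:290,210:320]
f=lambda i:cv2.resize(i,None,fx=3.6,fy=3.9,interpolation=2)
cv2.imwrite("pics/side3.png",np.hstack([f(b),f(a)]))
st()
E
```

```text
t 7.6 p [0.5452 0.0674 0.2189] yaw_x 78.68 z [-0.013 -0.    -1.   ] F [-9.95  0.43 -7.3 ] gw 0.16 gf 58.1
```

View pics/side3.png

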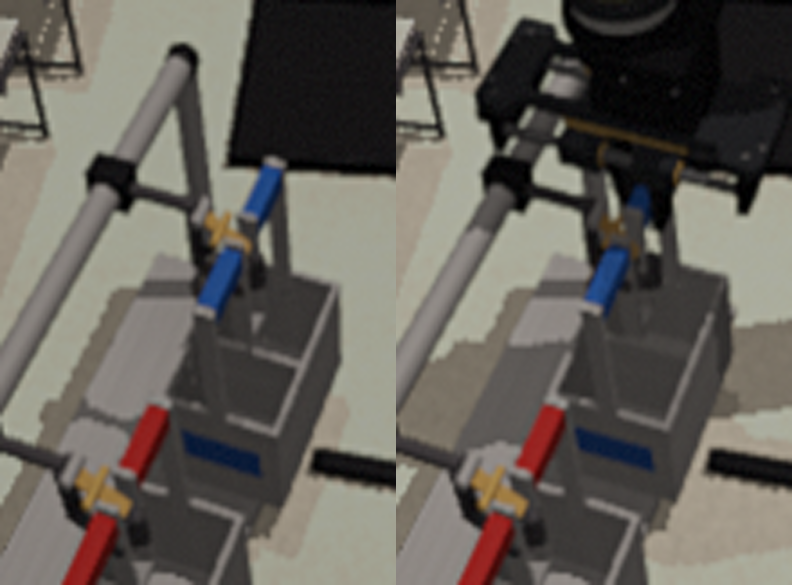

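The left half is the start, the right half is now: the near grip went back from (220,280) to (610-396=214,280) and the brass latch has tipped inward a little. Checking with the blobs whether the caddy has sagged.

```bash
cat >> h.py <<'E'
X=np.array([.98,-.199,0])
def sag():
    """compare near grip and label with a pure translation of the start"""
    im=vision.get_image("side")["color"]
    for c,s in blobs(im,"blue"): 
        if 150<c[1]<300: print("now",c.round(1),s.tolist())
E
python3 - <<'E'
from h import *
sag()
L=np.array([.5517,.1361,.2385]);lab=np.array([.545,.166,.085])  # near grip; label (end wall, approx)
for nm,P in(("grip",L),("label",lab)):
    p0=proj("side",P)[0];print(nm,p0.round(1))
    for d in(X*.0065,X*.0065+[0,0,.0023],np.array([0,0,.001])):print((proj("side",P+d)[0]-p0).round(2))
E
```

```text
now [277.1 190.7] [274, 188, 6, 7, 27]
now [268.5 210.4] [262, 203, 13, 18, 130]
now [270.2 254.7] [260, 250, 21, 11, 113]
grip [270.9 211.6]
[-2.59 -0.71]
[-2.68 -1.32]
[-0.04 -0.27]
label [276.2 257.5]
[-2.33 -0.69]
[-2.4  -1.16]
[-0.03 -0.2 ]
```

Emit:
jog_arm([
  {"tx": 0, "ty": 0, "tz": -0.7, "wx": 0, "wy": 0, "wz": 0, "gripper": 0},
  {"tx": 0, "ty": 0, "tz": -1.4, "wx": 0, "wy": 0, "wz": 0, "gripper": 0},
  {"tx": 0, "ty": 0.4, "tz": -2, "wx": 0, "wy": 0, "wz": 0, "gripper": 0},
  {"tx": 0, "ty": 0.8, "tz": -2, "wx": 0, "wy": 0, "wz": 0, "gripper": 0},
  {"tx": 0, "ty": 1.2, "tz": -2, "wx": 0, "wy": 0, "wz": 0, "gripper": 0},
])

```text
time: 8.07
position: [0.5475, 0.0671, 0.2216]
tool_rot: [-2.425, -1.987, 0.012]
ft_force: [-8.9, 0.9, -7.3]
grip_width: 0.155
grip_force: 58.0
```

```bash
python3 -c "
from h import *
st();sag();st()"
```

```text
t 8.07 p [0.5475 0.0671 0.2216] yaw_x 78.67 z [-0.01  0.   -1.  ] F [-8.93  0.86 -7.29] gw 0.155 gf 58.0
now [276.2 189.9] [273, 187, 6, 7, 28]
now [267.4 209.6] [261, 202, 13, 18, 128]
now [269.5 254.1] [260, 249, 20, 11, 110]
t 8.12 p [0.5476 0.0671 0.2216] yaw_x 78.66 z [-0.01  0.   -1.  ] F [-8.63  1.68 -6.98] gw 0.154 gf 58.0
```

Emit:
jog_arm([
  {"tx": 0, "ty": 0.5, "tz": 0, "wx": 0, "wy": 0, "wz": 0, "gripper": 0},
  {"tx": 0, "ty": 1, "tz": 0, "wx": 0, "wy": 0, "wz": 0, "gripper": 0},
  {"tx": 0, "ty": 1.5, "tz": 0, "wx": 0, "wy": 0, "wz": 0, "gripper": 0},
  {"tx": 0, "ty": 2, "tz": 0, "wx": 0, "wy": 0, "wz": 0, "gripper": 0},
  {"tx": 0, "ty": 2, "tz": 0, "wx": 0, "wy": 0, "wz": 0, "gripper": 0},
])

```text
time: 8.53
position: [0.5497, 0.0667, 0.2217]
tool_rot: [-2.425, -1.987, 0.012]
ft_force: [-8.8, 1.5, -7.6]
grip_width: 0.153
grip_force: 58.0
```

Emit:
jog_arm([
  {"tx": 0, "ty": 0.4, "tz": 0, "wx": 0, "wy": 0, "wz": 0, "gripper": 0},
  {"tx": 0, "ty": 0.8, "tz": 0, "wx": 0, "wy": 0, "wz": 0, "gripper": 0},
  {"tx": 0, "ty": 1.2, "tz": 0, "wx": 0, "wy": 0, "wz": 0, "gripper": 0},
  {"tx": 0, "ty": 1.6, "tz": 0, "wx": 0, "wy": 0, "wz": 0, "gripper": 0},
  {"tx": 0, "ty": 2, "tz": 0, "wx": 0, "wy": 0, "wz": 0, "gripper": 0},
])

```text
time: 8.95
position: [0.5515, 0.0663, 0.2216]
tool_rot: [-2.425, -1.987, 0.012]
ft_force: [-7.8, 1.7, -6.6]
grip_width: 0.155
grip_force: 58.0
```

Emit:
jog_arm([
  {"tx": 0, "ty": 0.4, "tz": 0, "wx": 0, "wy": 0, "wz": 0, "gripper": 0},
  {"tx": 0, "ty": 0.8, "tz": 0, "wx": 0, "wy": 0, "wz": 0, "gripper": 0},
  {"tx": 0, "ty": 1.2, "tz": 0, "wx": 0, "wy": 0, "wz": 0, "gripper": 0},
  {"tx": 0, "ty": 1.6, "tz": 0, "wx": 0, "wy": 0, "wz": 0, "gripper": 0},
  {"tx": 0, "ty": 2, "tz": 0, "wx": 0, "wy": 0, "wz": 0, "gripper": 0},
])

```text
time: 9.37
position: [0.5521, 0.0662, 0.2215]
tool_rot: [-2.423, -1.987, 0.016]
ft_force: [-12.3, 1.5, -5.5]
grip_width: 0.156
grip_force: 58.1
```

Emit:
jog_arm([
  {"tx": 0, "ty": 0, "tz": 0, "wx": 0, "wy": 0, "wz": 0, "gripper": 0},
  {"tx": 0, "ty": 0, "tz": 0, "wx": 0, "wy": 0, "wz": 0, "gripper": 0},
  {"tx": 0, "ty": 0, "tz": 0, "wx": 0, "wy": 0, "wz": 0, "gripper": 0},
  {"tx": 0, "ty": 0, "tz": 0, "wx": 0, "wy": 0, "wz": 0, "gripper": 0},
  {"tx": 0, "ty": 0.4, "tz": 0, "wx": 0, "wy": 0, "wz": 0, "gripper": 0},
])

```text
time: 9.78
position: [0.5522, 0.0662, 0.2215]
tool_rot: [-2.423, -1.987, 0.017]
ft_force: [-13.6, 2.1, -4.6]
grip_width: 0.151
grip_force: 58.1
```

```bash
python3 -c "
from h import *
st();sag()
a=vision.get_image('side')['color'][160:230,240:310]
cv2.imwrite('pics/side4.png',cv2.resize(a,None,fx=8,fy=8,interpolation=2))"
```

```text
t 9.78 p [0.5522 0.0662 0.2215] yaw_x 78.71 z [-0.014 -0.    -1.   ] F [-13.63   2.08  -4.64] gw 0.151 gf 58.1
now [274.4 189.7] [272, 186, 5, 10, 29]
now [265.8 209.1] [259, 201, 13, 19, 126]
now [268.9 254. ] [260, 249, 19, 11, 102]
```

View pics/side4.png

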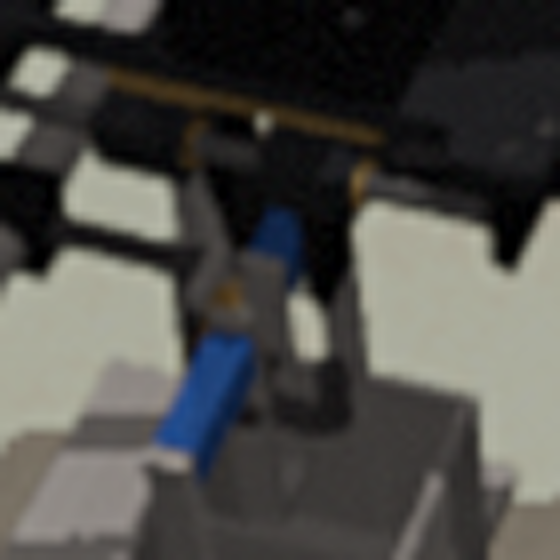

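The latch's brass has folded back between the grips at about (230,295), and the caddy leans only slightly. The latch is on its stop at 13.6 N. Lifting with the push held.

Emit:
jog_arm([
  {"tx": 0, "ty": -0.3, "tz": -1, "wx": 0, "wy": 0, "wz": 0, "gripper": 0},
  {"tx": 0, "ty": -0.3, "tz": -2, "wx": 0, "wy": 0, "wz": 0, "gripper": 0},
  {"tx": 0, "ty": -0.3, "tz": -3, "wx": 0, "wy": 0, "wz": 0, "gripper": 0},
  {"tx": 0, "ty": -0.3, "tz": -4, "wx": 0, "wy": 0, "wz": 0, "gripper": 0},
  {"tx": 0, "ty": -0.3, "tz": -5, "wx": 0, "wy": 0, "wz": 0, "gripper": 0},
])

```text
time: 10.3
position: [0.5521, 0.0662, 0.2258]
tool_rot: [-2.422, -1.986, 0.016]
ft_force: [-11.2, 2.0, -8.9]
grip_width: 0.154
grip_force: 58.1
```

Emit:
jog_arm([
  {"tx": 0, "ty": 0, "tz": -1.2, "wx": 0, "wy": 0, "wz": 0, "gripper": 0},
  {"tx": 0, "ty": 0, "tz": -2.4, "wx": 0, "wy": 0, "wz": 0, "gripper": 0},
  {"tx": 0, "ty": 0, "tz": -3.6, "wx": 0, "wy": 0, "wz": 0, "gripper": 0},
  {"tx": 0, "ty": 0, "tz": -4.8, "wx": 0, "wy": 0, "wz": 0, "gripper": 0},
  {"tx": 0, "ty": 0, "tz": -6, "wx": 0, "wy": 0, "wz": 0, "gripper": 0},
])

```text
time: 10.72
position: [0.5523, 0.0664, 0.2319]
tool_rot: [-2.422, -1.986, 0.015]
ft_force: [-10.8, 2.2, -9.2]
grip_width: 0.152
grip_force: 58.1
```

Emit:
jog_arm([
  {"tx": 0, "ty": 0.2, "tz": -1.2, "wx": 0, "wy": 0, "wz": 0, "gripper": 0},
  {"tx": 0, "ty": 0.2, "tz": -2.4, "wx": 0, "wy": 0, "wz": 0, "gripper": 0},
  {"tx": 0, "ty": 0.2, "tz": -3.6, "wx": 0, "wy": 0, "wz": 0, "gripper": 0},
  {"tx": 0, "ty": 0.2, "tz": -4.8, "wx": 0, "wy": 0, "wz": 0, "gripper": 0},
  {"tx": 0, "ty": 0.2, "tz": -6, "wx": 0, "wy": 0, "wz": 0, "gripper": 0},
])

```text
time: 11.13
position: [0.5524, 0.0665, 0.2379]
tool_rot: [-2.422, -1.986, 0.015]
ft_force: [-11.0, 2.5, -9.3]
grip_width: 0.156
grip_force: 58.2
```

Emit:
jog_arm([
  {"tx": 0, "ty": 0, "tz": -1.2, "wx": 0, "wy": 0, "wz": 0, "gripper": 0},
  {"tx": 0, "ty": 0, "tz": -2.4, "wx": 0, "wy": 0, "wz": 0, "gripper": 0},
  {"tx": 0, "ty": 0, "tz": -3.6, "wx": 0, "wy": 0, "wz": 0, "gripper": 0},
  {"tx": 0, "ty": 0, "tz": -4.8, "wx": 0, "wy": 0, "wz": 0, "gripper": 0},
  {"tx": 0, "ty": 0, "tz": -6, "wx": 0, "wy": 0, "wz": 0, "gripper": 0},
])

```text
time: 11.55
position: [0.5526, 0.0665, 0.244]
tool_rot: [-2.422, -1.987, 0.015]
ft_force: [-10.3, 1.9, -8.6]
grip_width: 0.157
grip_force: 58.2
```

```bash
python3 - <<'E'
from h import *
s,_=st();sag()
d=s["position"]-[.5385,.0688,.2165]
L=np.array([.5517,.1361,.2385]);p0=proj("side",L)[0]
print("pred near grip",np.array([271,211.6])+proj("side",L+d)[0]-p0)
E
```

```text
t 11.55 p [0.5526 0.0665 0.244 ] yaw_x 78.71 z [-0.013  0.001 -1.   ] F [-10.26   1.93  -8.57] gw 0.157 gf 58.2
now [273.3 183. ] [270, 179, 6, 9, 31]
now [264.6 203.3] [258, 195, 13, 19, 130]
now [268.1 249.3] [259, 244, 20, 11, 110]
pred near grip [264.06634536 202.70121544]
```

Emit:
jog_arm([
  {"tx": 0, "ty": 0, "tz": -1, "wx": 0, "wy": 0, "wz": 0, "gripper": 0},
  {"tx": 0, "ty": 0, "tz": -2, "wx": 0, "wy": 0, "wz": 0, "gripper": 0},
  {"tx": 0, "ty": 0, "tz": -3, "wx": 0, "wy": 0, "wz": 0, "gripper": 0},
  {"tx": 0, "ty": 0, "tz": -4, "wx": 0, "wy": 0, "wz": 0, "gripper": 0},
  {"tx": 0, "ty": 0, "tz": -4, "wx": 0, "wy": 0, "wz": 0, "gripper": 0},
])

```text
time: 12.02
position: [0.5528, 0.0665, 0.2485]
tool_rot: [-2.423, -1.987, 0.014]
ft_force: [-10.4, 2.0, -6.0]
grip_width: 0.153
grip_force: 58.3
```

Emit:
jog_arm([
  {"tx": 0, "ty": -1.5, "tz": 0, "wx": 0, "wy": 0, "wz": 0, "gripper": 0},
  {"tx": 0, "ty": -3, "tz": 0, "wx": 0, "wy": 0, "wz": 0, "gripper": 0},
  {"tx": 0, "ty": -5, "tz": 0, "wx": 0, "wy": 0, "wz": 0, "gripper": 0},
  {"tx": 0, "ty": -7, "tz": 0, "wx": 0, "wy": 0, "wz": 0, "gripper": 0},
  {"tx": 0, "ty": -9, "tz": 0, "wx": 0, "wy": 0, "wz": 0, "gripper": 0},
])

```text
time: 12.43
position: [0.5476, 0.0674, 0.2506]
tool_rot: [-2.429, -1.989, 0.003]
ft_force: [-3.4, 0.4, -1.0]
grip_width: 0.155
grip_force: 58.0
```

Emit:
jog_arm([
  {"tx": 0, "ty": -2, "tz": 0.5, "wx": 0, "wy": 0, "wz": 0, "gripper": 0},
  {"tx": 0, "ty": -4, "tz": 1, "wx": 0, "wy": 0, "wz": 0, "gripper": 0},
  {"tx": 0, "ty": -6, "tz": 1.5, "wx": 0, "wy": 0, "wz": 0, "gripper": 0},
  {"tx": 0, "ty": -8, "tz": 1.5, "wx": 0, "wy": 0, "wz": 0, "gripper": 0},
  {"tx": 0, "ty": -10, "tz": 1.5, "wx": 0, "wy": 0, "wz": 0, "gripper": 0},
])

```text
time: 12.85
position: [0.54, 0.0684, 0.2501]
tool_rot: [2.431, 1.987, 0.003]
ft_force: [-0.1, 0.6, -2.5]
grip_width: 0.154
grip_force: 58.0
```

Free of the latch. Continuing forward.

Emit:
jog_arm([
  {"tx": 0, "ty": -2, "tz": 0.5, "wx": 0, "wy": 0, "wz": 0, "gripper": 0},
  {"tx": 0, "ty": -5, "tz": 0.5, "wx": 0, "wy": 0, "wz": 0, "gripper": 0},
  {"tx": 0, "ty": -8, "tz": 0.5, "wx": 0, "wy": 0, "wz": 0, "gripper": 0},
  {"tx": 0, "ty": -11, "tz": 0.5, "wx": 0, "wy": 0, "wz": 0, "gripper": 0},
  {"tx": 0, "ty": -14, "tz": 0.5, "wx": 0, "wy": 0, "wz": 0, "gripper": 0},
])

```text
time: 13.27
position: [0.5251, 0.0715, 0.2491]
tool_rot: [2.432, 1.988, -0.0]
ft_force: [-0.2, 0.4, -4.7]
grip_width: 0.155
grip_force: 58.0
```

Emit:
jog_arm([
  {"tx": 0, "ty": -3, "tz": 0, "wx": 0, "wy": 0, "wz": 0, "gripper": 0},
  {"tx": 0, "ty": -7, "tz": 0, "wx": 0, "wy": 0, "wz": 0, "gripper": 0},
  {"tx": 0, "ty": -11, "tz": 0, "wx": 0, "wy": 0, "wz": 0, "gripper": 0},
  {"tx": 0, "ty": -16, "tz": 0, "wx": 0, "wy": 0, "wz": 0, "gripper": 0},
  {"tx": 0, "ty": -20, "tz": 0, "wx": 0, "wy": 0, "wz": 0, "gripper": 0},
])

```text
time: 13.68
position: [0.5052, 0.0757, 0.2491]
tool_rot: [-2.432, -1.989, 0.0]
ft_force: [0.3, 0.0, -3.1]
grip_width: 0.152
grip_force: 58.0
```

Emit:
jog_arm([
  {"tx": 0, "ty": -6, "tz": 0, "wx": 0, "wy": 0, "wz": 0, "gripper": 0},
  {"tx": 0, "ty": -14, "tz": 0, "wx": 0, "wy": 0, "wz": 0, "gripper": 0},
  {"tx": 0, "ty": -23, "tz": -1, "wx": 0, "wy": 0, "wz": 0, "gripper": 0},
  {"tx": 0, "ty": -31, "tz": -3, "wx": 0, "wy": 0, "wz": 0, "gripper": 0},
  {"tx": 0, "ty": -36, "tz": -6, "wx": 0, "wy": 0, "wz": 0, "gripper": 0},
])

```text
time: 14.1
position: [0.469, 0.0831, 0.2552]
tool_rot: [2.431, 1.989, -0.002]
ft_force: [-0.4, -0.1, -2.7]
grip_width: 0.153
grip_force: 58.0
```

Emit:
jog_arm([
  {"tx": 0, "ty": -2, "tz": -8, "wx": 0, "wy": 0, "wz": 0, "gripper": 0},
  {"tx": 0, "ty": -2, "tz": -20, "wx": 0, "wy": 0, "wz": 0, "gripper": 0},
  {"tx": 0, "ty": -2, "tz": -34, "wx": 0, "wy": 0, "wz": 0, "gripper": 0},
  {"tx": 0, "ty": -2, "tz": -48, "wx": 0, "wy": 0, "wz": 0, "gripper": 0},
  {"tx": 0, "ty": -2, "tz": -58, "wx": 0, "wy": 0, "wz": 0, "gripper": 0},
])

```text
time: 14.52
position: [0.4696, 0.083, 0.3157]
tool_rot: [2.431, 1.987, 0.004]
ft_force: [1.2, 0.3, -2.9]
grip_width: 0.156
grip_force: 58.0
```

```bash
python3 - <<'E'
from h import *
s,Rm=st()
for n,(x0,x1,y0,y1) in dict(side=(190,390,110,360),top=(170,470,90,290)).items():
    a=vision.get_image(n)["color"]
    if n=="side":
        print([(c.round(1).tolist(),q.tolist()) for c,q in blobs(a,"blue") if q[1]>60])
        cv2.imwrite("pics/side5.png",cv2.resize(a[y0:y1,x0:x1],None,fx=2.4,fy=2.4,interpolation=2))
# caddy centre wanted at tray centre; grip is 31 mm along -Y (tool -x) of it
Y=np.array([.199,.98,0]);t=np.array([.50,-.285,0])-.031*Y;t[2]=s["position"][2]
print("target",t,"tool mm",(Rm.T@(t-s["position"])*1000).round())
E
```

```text
t 14.52 p [0.4696 0.083  0.3157] yaw_x 78.53 z [ 0.003  0.    -1.   ] F [ 1.21  0.29 -2.89] gw 0.156 gf 58.0
[([307.5, 168.8], [304, 164, 7, 11, 39]), ([298.5, 190.6], [292, 182, 13, 20, 136]), ([295.5, 241.9], [283, 236, 25, 13, 162])]
target [ 0.493831   -0.31538     0.31568696] tool mm [-386.  103.    0.]
```

View pics/side5.png

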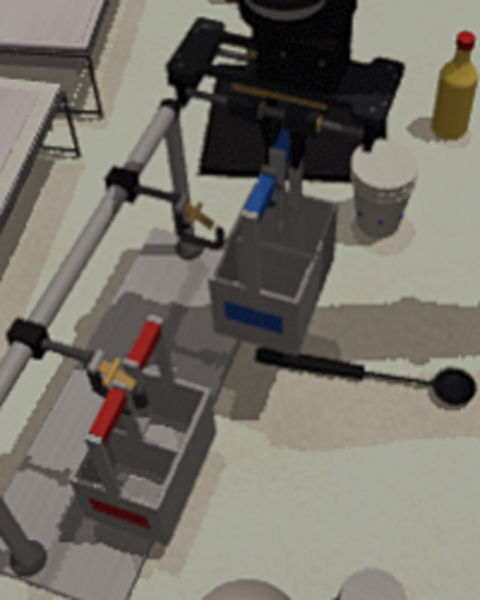

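Off the hook: the freed latch is shut at about (197,213), the red caddy hangs as before, and the blue caddy is held level, clear of the cups. Carrying it to the tray.

Emit:
jog_arm([
  {"tx": -8, "ty": 2, "tz": 0, "wx": 0, "wy": 0, "wz": 0, "gripper": 0},
  {"tx": -24, "ty": 6, "tz": 0, "wx": 0, "wy": 0, "wz": 0, "gripper": 0},
  {"tx": -45, "ty": 12, "tz": 0, "wx": 0, "wy": 0, "wz": 0, "gripper": 0},
  {"tx": -70, "ty": 19, "tz": 0, "wx": 0, "wy": 0, "wz": 0, "gripper": 0},
  {"tx": -97, "ty": 27, "tz": 0, "wx": 0, "wy": 0, "wz": 0, "gripper": 0},
])

```text
time: 15.03
position: [0.4749, -0.0179, 0.312]
tool_rot: [-2.429, -1.99, 0.003]
ft_force: [1.6, -0.9, -4.0]
grip_width: 0.153
grip_force: 58.0
```

Emit:
jog_arm([
  {"tx": -28, "ty": 8, "tz": 0, "wx": 0, "wy": 0, "wz": 0, "gripper": 0},
  {"tx": -57, "ty": 16, "tz": 0, "wx": 0, "wy": 0, "wz": 0, "gripper": 0},
  {"tx": -86, "ty": 24, "tz": 0, "wx": 0, "wy": 0, "wz": 0, "gripper": 0},
  {"tx": -115, "ty": 32, "tz": 0, "wx": 0, "wy": 0, "wz": 0, "gripper": 0},
  {"tx": -144, "ty": 40, "tz": 0, "wx": 0, "wy": 0, "wz": 0, "gripper": 0},
])

```text
time: 15.45
position: [0.4855, -0.1688, 0.3119]
tool_rot: [-2.432, -1.987, 0.002]
ft_force: [0.9, -0.1, -3.0]
grip_width: 0.157
grip_force: 58.0
```

Emit:
jog_arm([
  {"tx": -28, "ty": 8, "tz": 0, "wx": 0, "wy": 0, "wz": 0, "gripper": 0},
  {"tx": -56, "ty": 15, "tz": 0, "wx": 0, "wy": 0, "wz": 0, "gripper": 0},
  {"tx": -82, "ty": 22, "tz": 0, "wx": 0, "wy": 0, "wz": 0, "gripper": 0},
  {"tx": -104, "ty": 28, "tz": 0, "wx": 0, "wy": 0, "wz": 0, "gripper": 0},
  {"tx": -122, "ty": 32, "tz": 0, "wx": 0, "wy": 0, "wz": 0, "gripper": 0},
])

```text
time: 15.87
position: [0.4922, -0.2956, 0.3114]
tool_rot: [-2.433, -1.984, 0.003]
ft_force: [0.5, 0.3, -4.6]
grip_width: 0.154
grip_force: 58.0
```

Emit:
jog_arm([
  {"tx": -12, "ty": 2, "tz": 0, "wx": 0, "wy": 0, "wz": 0, "gripper": 0},
  {"tx": -19, "ty": 3, "tz": 0, "wx": 0, "wy": 0, "wz": 0, "gripper": 0},
  {"tx": -23, "ty": 4, "tz": 0, "wx": 0, "wy": 0, "wz": 0, "gripper": 0},
  {"tx": -23, "ty": 4, "tz": 0, "wx": 0, "wy": 0, "wz": 0, "gripper": 0},
  {"tx": -23, "ty": 4, "tz": 0, "wx": 0, "wy": 0, "wz": 0, "gripper": 0},
])

```text
time: 16.28
position: [0.4933, -0.3144, 0.3133]
tool_rot: [-2.43, -1.99, -0.001]
ft_force: [1.2, -0.4, -4.1]
grip_width: 0.155
grip_force: 58.0
```

```bash
python3 - <<'E'
from h import *
st()
for n,(x0,x1,y0,y1) in dict(side=(260,400,70,220),top=(350,490,110,260)).items():
    a=vision.get_image(n)["color"]
    print(n,[(c.round(1).tolist(),q.tolist()) for c,q in blobs(a,"blue") if q[1]>30])
    cv2.imwrite(f"pics/{n}6.png",cv2.resize(a[y0:y1,x0:x1],None,fx=2.8,fy=2.8,interpolation=2))
cv2.imwrite("pics/two6.png",np.hstack([cv2.imread(f"pics/{n}6.png") for n in("side","top")]))
E
```

```text
t 16.28 p [ 0.4933 -0.3144  0.3133] yaw_x 78.64 z [ 0.     0.001 -1.   ] F [ 1.15 -0.44 -4.11] gw 0.155 gf 58.0
side [([318.2, 69.5], [316, 66, 4, 8, 19]), ([311.1, 82.5], [307, 78, 9, 10, 44]), ([308.0, 132.1], [299, 127, 19, 11, 142])]
top [([433.8, 169.7], [431, 167, 7, 6, 34])]
```

View pics/two6.png

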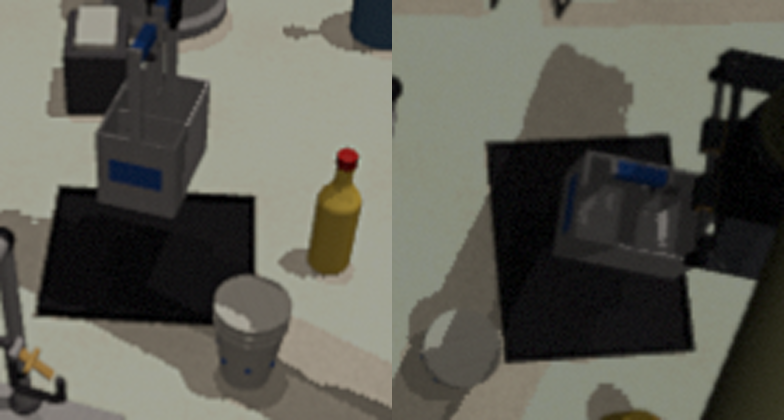

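Left half: the caddy is upright above the tray (bottom corner at (180,212)). Right half: it sits over the tray's middle, clear of the cups and the bottle. Lowering.

Emit:
jog_arm([
  {"tx": 0, "ty": 0, "tz": 6, "wx": 0, "wy": 0, "wz": 0, "gripper": 0},
  {"tx": 0, "ty": 0, "tz": 18, "wx": 0, "wy": 0, "wz": 0, "gripper": 0},
  {"tx": 0, "ty": 0, "tz": 34, "wx": 0, "wy": 0, "wz": 0, "gripper": 0},
  {"tx": 0, "ty": 0, "tz": 50, "wx": 0, "wy": 0, "wz": 0, "gripper": 0},
  {"tx": 0, "ty": 0, "tz": 64, "wx": 0, "wy": 0, "wz": 0, "gripper": 0},
])

```text
time: 16.8
position: [0.4922, -0.3151, 0.2469]
tool_rot: [-2.43, -1.988, 0.001]
ft_force: [0.1, -0.4, -4.7]
grip_width: 0.152
grip_force: 58.0
```

Emit:
jog_arm([
  {"tx": 0, "ty": 0, "tz": 12, "wx": 0, "wy": 0, "wz": 0, "gripper": 0},
  {"tx": 0, "ty": 0, "tz": 23, "wx": 0, "wy": 0, "wz": 0, "gripper": 0},
  {"tx": 0, "ty": 0, "tz": 32, "wx": 0, "wy": 0, "wz": 0, "gripper": 0},
  {"tx": 0, "ty": 0, "tz": 38, "wx": 0, "wy": 0, "wz": 0, "gripper": 0},
  {"tx": 0, "ty": 0, "tz": 42, "wx": 0, "wy": 0, "wz": 0, "gripper": 0},
])

```text
time: 17.22
position: [0.4927, -0.3157, 0.2063]
tool_rot: [-2.432, -1.988, 0.0]
ft_force: [-0.5, 0.4, -2.3]
grip_width: 0.156
grip_force: 58.0
```

Emit:
jog_arm([
  {"tx": 0, "ty": 0, "tz": 2, "wx": 0, "wy": 0, "wz": 0, "gripper": 0},
  {"tx": 0, "ty": 0, "tz": 4, "wx": 0, "wy": 0, "wz": 0, "gripper": 0},
  {"tx": 0, "ty": 0, "tz": 6, "wx": 0, "wy": 0, "wz": 0, "gripper": 0},
  {"tx": 0, "ty": 0, "tz": 8, "wx": 0, "wy": 0, "wz": 0, "gripper": 0},
  {"tx": 0, "ty": 0, "tz": 10, "wx": 0, "wy": 0, "wz": 0, "gripper": 0},
])

```text
time: 17.63
position: [0.4931, -0.3159, 0.1974]
tool_rot: [2.432, 1.988, 0.0]
ft_force: [0.5, -0.9, -3.3]
grip_width: 0.156
grip_force: 58.0
```

Emit:
jog_arm([
  {"tx": 0, "ty": 0, "tz": 2, "wx": 0, "wy": 0, "wz": 0, "gripper": 0},
  {"tx": 0, "ty": 0, "tz": 4, "wx": 0, "wy": 0, "wz": 0, "gripper": 0},
  {"tx": 0, "ty": 0, "tz": 6, "wx": 0, "wy": 0, "wz": 0, "gripper": 0},
  {"tx": 0, "ty": 0, "tz": 8, "wx": 0, "wy": 0, "wz": 0, "gripper": 0},
  {"tx": 0, "ty": 0, "tz": 9, "wx": 0, "wy": 0, "wz": 0, "gripper": 0},
])

```text
time: 18.05
position: [0.4927, -0.3157, 0.1877]
tool_rot: [-2.432, -1.988, 0.0]
ft_force: [0.4, -0.4, -3.4]
grip_width: 0.155
grip_force: 58.0
```

Emit:
jog_arm([
  {"tx": 0, "ty": 0, "tz": 1, "wx": 0, "wy": 0, "wz": 0, "gripper": 0},
  {"tx": 0, "ty": 0, "tz": 2, "wx": 0, "wy": 0, "wz": 0, "gripper": 0},
  {"tx": 0, "ty": 0, "tz": 3, "wx": 0, "wy": 0, "wz": 0, "gripper": 0},
  {"tx": 0, "ty": 0, "tz": 4, "wx": 0, "wy": 0, "wz": 0, "gripper": 0},
  {"tx": 0, "ty": 0, "tz": 5, "wx": 0, "wy": 0, "wz": 0, "gripper": 0},
])

```text
time: 18.47
position: [0.4929, -0.3158, 0.1831]
tool_rot: [2.432, 1.988, -0.0]
ft_force: [0.3, -0.3, -3.5]
grip_width: 0.153
grip_force: 58.0
```

Emit:
jog_arm([
  {"tx": 0, "ty": 0, "tz": 0.8, "wx": 0, "wy": 0, "wz": 0, "gripper": 0},
  {"tx": 0, "ty": 0, "tz": 1.6, "wx": 0, "wy": 0, "wz": 0, "gripper": 0},
  {"tx": 0, "ty": 0, "tz": 2.4, "wx": 0, "wy": 0, "wz": 0, "gripper": 0},
  {"tx": 0, "ty": 0, "tz": 3.2, "wx": 0, "wy": 0, "wz": 0, "gripper": 0},
  {"tx": 0, "ty": 0, "tz": 4, "wx": 0, "wy": 0, "wz": 0, "gripper": 0},
])

```text
time: 18.88
position: [0.4933, -0.3168, 0.1821]
tool_rot: [2.43, 1.986, -0.0]
ft_force: [-5.0, 0.8, 13.8]
grip_width: 0.156
grip_force: 58.0
```

Touchdown. Easing off the pressure, then releasing softly.

Emit:
jog_arm([
  {"tx": 0, "ty": 0, "tz": -1, "wx": 0, "wy": 0, "wz": 0, "gripper": 0},
  {"tx": 0, "ty": 0, "tz": -2, "wx": 0, "wy": 0, "wz": 0, "gripper": 0},
  {"tx": 0, "ty": 0, "tz": -2.5, "wx": 0, "wy": 0, "wz": 0, "gripper": 0},
  {"tx": 0, "ty": 0, "tz": -2.5, "wx": 0, "wy": 0, "wz": 0, "gripper": 0},
  {"tx": 0, "ty": 0, "tz": -2.5, "wx": 0, "wy": 0, "wz": 0, "gripper": 0},
], grip_force=20)

```text
time: 19.3
position: [0.493, -0.3164, 0.1821]
tool_rot: [2.432, 1.987, -0.0]
ft_force: [-0.6, -2.5, 3.2]
grip_width: 0.16
grip_force: 20.0
```

Emit:
jog_arm([
  {"tx": 0, "ty": 0, "tz": 0, "wx": 0, "wy": 0, "wz": 0, "gripper": 0.1},
  {"tx": 0, "ty": 0, "tz": 0, "wx": 0, "wy": 0, "wz": 0, "gripper": 0.15},
  {"tx": 0, "ty": 0, "tz": 0, "wx": 0, "wy": 0, "wz": 0, "gripper": 0.18},
  {"tx": 0, "ty": 0, "tz": 0, "wx": 0, "wy": 0, "wz": 0, "gripper": 0.25},
  {"tx": 0, "ty": 0, "tz": 0, "wx": 0, "wy": 0, "wz": 0, "gripper": 0.35},
], grip_force=5)

```text
time: 19.72
position: [0.4931, -0.3147, 0.1811]
tool_rot: [-2.43, -1.989, -0.001]
ft_force: [-0.3, -0.3, -0.5]
grip_width: 0.252
grip_force: 0.0
```

Emit:
jog_arm([
  {"tx": 0, "ty": 0, "tz": 0, "wx": 0, "wy": 0, "wz": 0, "gripper": 0.6},
  {"tx": 0, "ty": 0, "tz": 0, "wx": 0, "wy": 0, "wz": 0, "gripper": 0.7},
  {"tx": 0, "ty": 0, "tz": 0, "wx": 0, "wy": 0, "wz": 0, "gripper": 0.8},
  {"tx": 0, "ty": 0, "tz": 0, "wx": 0, "wy": 0, "wz": 0, "gripper": 0.8},
  {"tx": 0, "ty": 0, "tz": 0, "wx": 0, "wy": 0, "wz": 0, "gripper": 0.8},
])

```text
time: 20.13
position: [0.4929, -0.3157, 0.1816]
tool_rot: [-2.432, -1.989, -0.0]
ft_force: [-0.7, -0.3, 0.7]
grip_width: 0.622
grip_force: 0.0
```

Retreat straight up.

Emit:
jog_arm([
  {"tx": 0, "ty": 0, "tz": -8, "wx": 0, "wy": 0, "wz": 0, "gripper": 0.8},
  {"tx": 0, "ty": 0, "tz": -22, "wx": 0, "wy": 0, "wz": 0, "gripper": 0.8},
  {"tx": 0, "ty": 0, "tz": -45, "wx": 0, "wy": 0, "wz": 0, "gripper": 0.8},
  {"tx": 0, "ty": 0, "tz": -70, "wx": 0, "wy": 0, "wz": 0, "gripper": 0.8},
  {"tx": 0, "ty": 0, "tz": -95, "wx": 0, "wy": 0, "wz": 0, "gripper": 0.8},
])

```text
time: 20.55
position: [0.4927, -0.3156, 0.2782]
tool_rot: [-2.432, -1.989, 0.0]
ft_force: [1.8, -1.3, 0.2]
grip_width: 0.797
grip_force: 0.0
```

Emit:
jog_arm([
  {"tx": 0, "ty": 0, "tz": -20, "wx": 0, "wy": 0, "wz": 0, "gripper": 0.8},
  {"tx": 0, "ty": 0, "tz": -40, "wx": 0, "wy": 0, "wz": 0, "gripper": 0.8},
  {"tx": 0, "ty": 0, "tz": -40, "wx": 0, "wy": 0, "wz": 0, "gripper": 0.8},
  {"tx": 0, "ty": 0, "tz": -40, "wx": 0, "wy": 0, "wz": 0, "gripper": 0.8},
  {"tx": 0, "ty": 0, "tz": -40, "wx": 0, "wy": 0, "wz": 0, "gripper": 0.8},
])

```text
time: 20.97
position: [0.4926, -0.3156, 0.3162]
tool_rot: [-2.432, -1.988, 0.001]
ft_force: [-0.5, -0.1, 0.1]
grip_width: 0.802
grip_force: 0.0
```

```bash
python3 - <<'E'
from h import *
st()
a=vision.get_image("side")["color"][60:360,190:400];cv2.imwrite("pics/side7.png",cv2.resize(a,None,fx=2,fy=2,interpolation=2))
E
```

```text
t 20.97 p [ 0.4926 -0.3156  0.3162] yaw_x 78.54 z [-0.001  0.    -1.   ] F [-0.46 -0.05  0.1 ] gw 0.802 gf 0.0
```

View pics/side7.png

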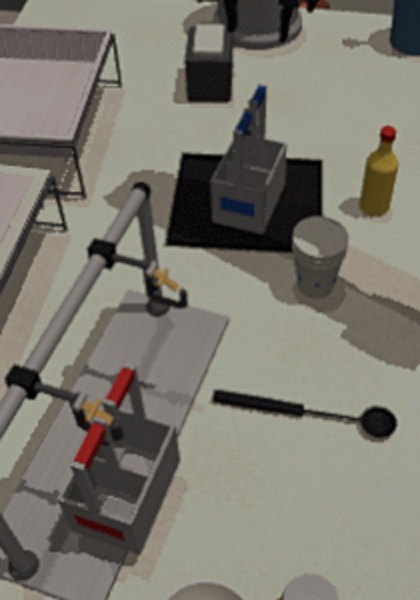

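The blue caddy stands upright inside the tray at about (247,190), the red caddy still hangs at (110,450), both latches are shut, and the gripper is clear of everything.

```bash
python3 -c "
from bench import ctrl
print(ctrl.close_job())"
```

```text
the job is handed in; nothing more can be done
None
```

I took the blue caddy off its hook and stood it upright in the black tray; the red caddy still hangs with both latches shut, and the job is handed in at about 21 s (no verdict was returned).

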